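# Take the round-handled pestle out of its keyhole rack

## Task

Take the pestle with the plain round handle off the rack: slide it along its keyhole slot to the wide end and lift it free. Then stand it, white head down, in the steel beaker, lowering it until it rests rather than dropping it. Leave the bar-handled pestle hanging where it is, and leave the beaker upright.

Things in the scene. Friction and masses are not known exactly. Their poses are not given: they have to be found in the camera images.
- round_pestle_grip (a point): Pestle to take, hung upright in an outer keyhole: point on its axis (z up) at mid-handle. Black cylinder handle 32 mm across, reaching 22 mm above and below. Then a flange 48 across, 6 thick, underside 28 mm below the point, resting on the plate; rod 9 across, 48 long; white head 22 across, 32 long (top 10 tapered), flat end 108 mm below the point. 120 g. Starts 41-51 from its wide end's centre.
- rack: Fixed aluminium rack on a black mat; origin on the bench under its plate's centre, z up. Level plate 110 (x) by 230 (y) mm, 8 thick, top 100 mm high. Three through keyholes along x, at y = -75, 0 (empty), +75 mm: round wide end 42 mm across centred at x = -17 mm, then a slot 14 wide to x = +40 mm. A head passes only the wide end, a flange nowhere. Heads catch after a 40 mm rise.
- beaker: Loose low steel beaker standing open end up on the bench: 82 mm across outside at the rim, narrowing slightly below, 80 mm tall, wall 3 mm, inner floor about 4 mm above the bench, 0.4 kg. Origin at the centre of its underside, z up.
- bar_pestle_grip (a point): The other pestle, to be left hanging in the opposite outer keyhole: same rod, flange and head, but its black handle is a T, a bar 66 mm long and 16 mm square on a thin stem. The point lies on its axis, 28 mm above the flange's underside; the bar's top lies 22 mm above the point.
- round_pestle_foot (a point): Point on the axis of that same pestle, in its white head, 11 mm above the head's flat lower end (97 mm below the handle point).
Things that resemble listed ones, but are neither listed nor needed, are in the scene too. What is shaped like the part that bears round_pestle_grip but pink or yellow is not meant.

How it is judged (in metres and radians):
On the way, in this order (a step that is already met when the one before it is completed fails the run):
1. the round-handled pestle has been slid to the wide end of its slot, its rod still through the plate (x of round_pestle_grip in the frame of rack between -0.035 and -0.003 m and height (world z) of round_pestle_grip below 0.195 m), for 0.05 s.
2. it has been lifted out through the wide end, its head above the plate (height (world z) of round_pestle_grip above 0.208 m), for 0.05 s.
At the end, for the whole second after the job is handed in: The round-handled pestle stands or leans at rest in the beaker, head down on its floor (within 45 degrees of upright); the beaker stands upright on the bench (within 10 degrees); the bar-handled pestle still hangs within 25 mm of where it was (horizontal distance between round_pestle_foot and beaker below 0.036 m and height (world z) of round_pestle_foot below 0.035 m and angle between round_pestle_grip's own z axis and vertical below 0.8 rad and linear speed of round_pestle below 0.05 m/s and angle between beaker's own z axis and vertical below 0.17 rad and height (world z) of beaker below 0.01 m and distance of bar_pestle_grip from where it was at the start of the episode below 0.025 m); the robot touches nothing.
It fails at once if the pestle was dropped into the beaker (falling faster than 0.7 m/s over it) (linear speed of round_pestle above 0.7 m/s and horizontal distance between round_pestle_grip and beaker below 0.04 m and height (world z) of round_pestle_grip below 0.18 m).
It fails at once if the bar-handled pestle was moved by more than 40 mm (distance of bar_pestle_grip from where it was at the start of the episode above 0.04 m).
It also fails if it takes over 42 s, if anything falls off the work surface, if the arm or the gripper's body presses on something with over 40 N, if the wrist force passes 120 N, or if a joint passes its speed limit or range.

## Robot

A 6-joint arm with a two-finger parallel gripper is mounted at the origin on the work surface. World frame = base frame: x ahead of the robot, y to its left, z up, the work surface at z = 0. Lengths are in m, angles in degrees, forces in N, time in s.
With the tool pointing down it reaches from about 0.25 to 0.725 m from the base axis. Payload 9.7 kg.
Tool frame: the origin (TCP) lies at the very end of the fingers, on their centre line; the grasp point (between the pads) lies grasp_offset behind it (grasp_offset is the distance from the TCP to the grasp point, in m); z points along the fingers, y is the line along which they close (so a half turn about z gives the same grasp; the last joint's range is limited). The gripper opens to 85 mm and grips with 20 to 120 N. Pads are 22 mm wide; open, the fingers measure 114 mm over their backs; the gripper's body (76 mm by 85 mm) begins 54 mm behind the grasp point. The pads swing forward as they close: fully open they stand 13 mm farther back than shut.
Start: joints at [-71.505, 4.979, 10.078, 95.1, 0, 90], TCP at [0.174, -0.522, 0.231] pointing down, gripper open.
Joint ranges: [-179.16, 179.16], [-48.56, 103.87], [-65.8, 70.77], [-126.05, 130.52], [-82.76, 87.17], [-180, 180]. Speed limits (degrees/s): [127.2, 127.2, 147.25, 180, 180, 180].

## Interface

Orientations are given as [roll, pitch, yaw] about the fixed x, y, z axes, in that order (R = Rz(yaw) Ry(pitch) Rx(roll)).
In Python, from workcell import get_obs, camera, calibration, job_done, recognise, cut_out, mark_of, grasp_offset gives the robot as it stands.
- The arm moves only by the tool servo_tool, never from a script. Its argument "moves" is a list of rows, each a list of 3 entries, a list of its own where there are three numbers: the turn, a rotation vector about the tool's x, y, z in degrees, then the shift along the tool's x, y, z in m, then the opening in per cent of the stroke, from 0 (shut) to 100 (fully open). In form: [[[ax, ay, az], [x, y, z], claw], ...]. A call has 1 to 12 rows; each row shifts and turns the commanded pose from where the row before left it, along the tool's axes as they then stand; what a row does not reach is not made up. A row lasts 1/10 s, in which the tool goes at most 50 mm and 8.59 degrees, less where a joint would pass 70% of its speed; a pose out of reach is approached as far as the arm can. A call is refused whole if a number of a shift passes 0.05 or a number of a turn 8.59, either way. A call with a gripper value outside its range is refused whole. The fingers move at their own pace and stop on an object; "force" is the grip in N (left out, the last holds). Time passes only in rows, so rows that do not move let the fingers close. It gives the time, the measured TCP pose, the force, the opening and the grip force at its end, in the units of the state.
- get_obs(): the state, without advancing time (a new reading comes with each control period).
- camera(name): name is "scene" or "side" or "wrist"; returns (picture, depth): 480x640x3 uint8, red, green, blue; 480x640 float32, m along the optical axis (not along the pixel's ray), 0 where there is no reading.
- calibration(name): a dict with "camera_matrix" (3x3 intrinsics, pixels), "R" (3x3) and "t" (3): a world point X has camera coordinates R X + t. Camera axes: x right, y down, z forward; pixel columns grow to the right and rows downward; lengths in m; the calibration is good to about 2 mm. The wrist camera is an equidistant fisheye: a pixel r from the principal point sees the ray r / f radians off the axis. A picture is of the moment at which its call begins: read the wrist's pose just before it. calibration takes no time and is no camera call; for the wrist camera it gives the pose at the moment of the call.
- job_done(): hands the job in; it is judged then, once.
Trained networks look in the newest picture that a camera, given by its name, has taken for a name from the list of things; names that differ only in an ending like _2 or _b are one class to them, and where a whole thing is asked for, a point or a joint stands for the part that bears it (a point fixed in the world has none). Each returns a list of dicts, best first, with "score" (0 to 1); they miss things now and then, are a little off and sometimes report something else, mostly with a low value. They report only what shows in the picture. A call takes as long as a camera call. They do not tell look-alikes from the thing itself.
- recognise(name, camera): "xyz" ([x, y, z] in m, in the coordinates of the camera as it stood for that picture, good to about 4 mm: the middle of the surface that is visible of it).
- cut_out(name, camera): "mask" (480x640 bool, what is visible of it).
- mark_of(name, camera): "xyz" ([x, y, z] in m, in the coordinates of the camera as it stood for that picture, good to about 4 mm: a listed point, or the origin of a listed thing).
The state is a dict: "time": time; "q": joint angles; "qd": joint speeds; "joint_efforts": joint torques, N m; "ee_pos": TCP position; "tcp_rot": TCP orientation; "wrist_force": force on the tool from outside, world axes, zero at the start; "torque": the same for the moment, N m; "opening": finger opening in m; "grasp_force": force on a finger pad.
Only numpy, scipy, OpenCV 4.12 (cv2) and the standard library are available. Lean on these libraries where they do the work, as an engineer would, in place of code of your own. Each camera call takes 0.05 s, during which the arm holds its last target. There are 200 camera calls.

## Working session

There is one attempt and no reset: what is moved stays moved. The work goes in short steps, Python scripts to look and compute and a tool call to move; the robot and the scene stay as the last step left them, time stands still between calls to the robot, and variables do not carry over. Pictures are saved under pics/ and viewed, at most 10 in all, crops included, and the job is handed in when it is done.

Besides the shell and the picture viewer there is one more tool, called after "Request:" as a command line: name --argument value ..., lists and objects as JSON in quotes. servo_tool: Moves the arm, as the interface text tells. Its arguments: {"type":"object","properties":{"moves":{"type":"array"},"force":{"type":"number"}},"required":["moves"]}

```bash
mkdir -p pics; cat > h.py <<'E'
import numpy as np, cv2
from workcell import *
def w(cam,p,c=None):
    c=c or calibration(cam); return np.array(c["R"]).T@(np.array(p)-np.array(c["t"]))
def px(cam,X):
    c=calibration(cam);p=np.array(c["R"])@X+np.array(c["t"]);q=np.array(c["camera_matrix"])@p;return (q[:2]/q[2]).round()
E
python3 - <<'E'
from h import *
ims=[]
for cam in("scene","side"):
    im,d=camera(cam); cv2.imwrite(f"pics/{cam}0.png",im[:,:,::-1])
    for n in("round_pestle_grip","bar_pestle_grip","rack","beaker","round_pestle_foot"):
        for r in mark_of(n,cam)[:4]:
            X=w(cam,r["xyz"]);print(cam,n,round(r["score"],2),X.round(3),px(cam,X))
o=get_obs();print(o["time"],o["ee_pos"],o["tcp_rot"],grasp_offset,o["opening"])
E
```

```text
scene round_pestle_grip 0.98 [0.654 0.341 0.109] [478. 272.]
scene round_pestle_grip 0.68 [0.567 0.261 0.13 ] [430. 229.]
scene round_pestle_grip 0.6 [0.665 0.252 0.108] [425. 271.]
scene bar_pestle_grip 0.87 [0.554 0.108 0.123] [348. 221.]
scene rack 0.61 [0.535 0.19  0.002] [386. 269.]
scene beaker 0.93 [ 0.517 -0.152 -0.007] [230. 251.]
scene round_pestle_foot 0.78 [0.667 0.253 0.006] [418. 315.]
scene round_pestle_foot 0.67 [0.657 0.342 0.01 ] [468. 316.]
side round_pestle_grip 0.65 [0.574 0.258 0.125] [240. 306.]
side round_pestle_grip 0.6 [0.662 0.254 0.105] [200. 291.]
side round_pestle_grip 0.56 [0.654 0.343 0.107] [153. 325.]
side bar_pestle_grip 0.97 [0.553 0.112 0.129] [321. 259.]
side rack 0.61 [ 0.532  0.183 -0.   ] [303. 356.]
side beaker 0.72 [ 0.517 -0.153 -0.002] [430. 257.]
side round_pestle_foot 0.89 [0.662 0.254 0.009] [208. 340.]
side round_pestle_foot 0.83 [0.649 0.343 0.012] [167. 377.]
0.6 [ 0.17448822 -0.52157331  0.23129684] [ 1.79999002e+02 -1.23590198e-03  1.84950572e+01] 0.0187 0.08524814181383392
```

View pics/scene0.png

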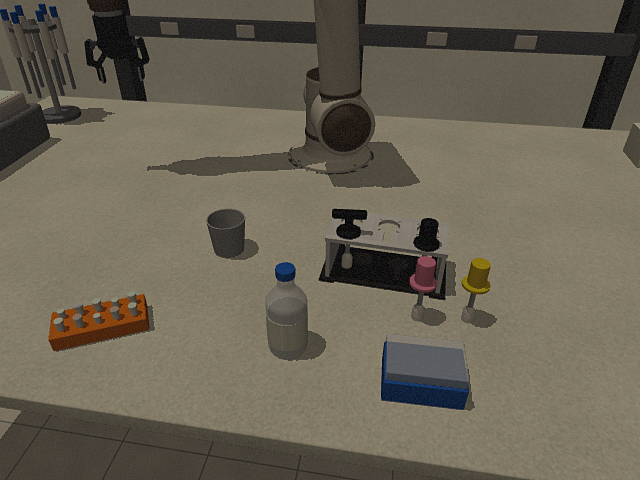

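View pics/side0.png

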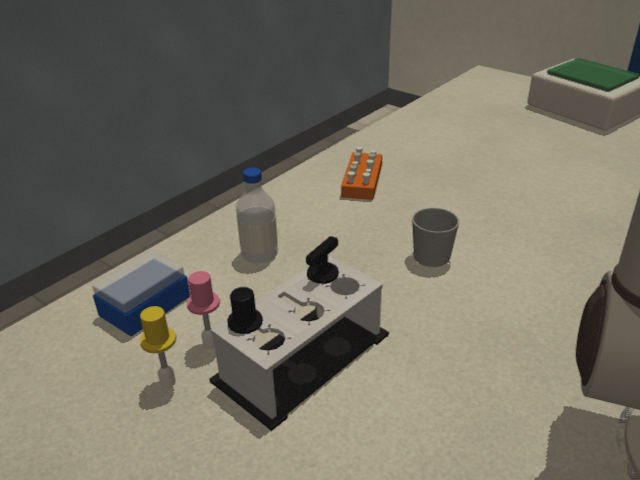

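Candidates in the scene view: black round handle (430,229) in the outer keyhole, pink look-alike (425,271), yellow look-alike (478,272), and the black T-bar (348,221). I choose the black round one. The beaker is at (228,233), and the keyholes' wide ends face the robot. Next I check a close crop and measure the geometry.

```bash
cat >> h.py <<'E'
def cloud(cam):
    im,d=camera(cam);c=calibration(cam);v,u=np.mgrid[:480,:640];K=np.array(c["camera_matrix"])
    P=np.stack([(u-K[0,2])/K[0,0]*d,(v-K[1,2])/K[1,1]*d,d],-1)
    W=(P-np.array(c["t"]))@np.array(c["R"]); W[d==0]=np.nan
    return im,W
def circ(xy):
    from scipy.optimize import least_squares
    f=lambda p:np.hypot(xy[:,0]-p[0],xy[:,1]-p[1])-p[2]
    return least_squares(f,[*xy.mean(0),.03],loss="soft_l1",f_scale=.002).x
E
python3 - <<'E'
from h import *
for cam in("scene","side"):
    im,W=cloud(cam)
    x,y,z=W[...,0],W[...,1],W[...,2]
    cv2.imwrite(f"pics/{cam}crop.png",cv2.resize(im[180:320,310:500] if cam=="scene" else im[220:420,190:400],None,fx=3,fy=3,interpolation=2)[:,:,::-1])
    g=im.max(2)
    m=(abs(z-.1)<.006)&(x>.42)&(x<.64)&(y>0)&(y<.36)&(g>70)
    p=W[m];r=cv2.minAreaRect(p[:,:2].astype(np.float32));print(cam,"plate",m.sum(),r,np.median(z[m]))
    m=(abs(x-.57)<.04)&(abs(y-.26)<.04)&(z>.144)&(z<.16);p=W[m]
    print("top",m.sum(),p.min(0),p.max(0),p.mean(0))
    m=(abs(x-.57)<.04)&(abs(y-.26)<.04)&(z>.112)&(z<.146);print("side cyl",m.sum(),circ(W[m][:,:2]))
    m=(abs(x-.517)<.06)&(abs(y+.152)<.06)&(z>.074)&(z<.09);p=W[m];print("rim",m.sum(),circ(p[:,:2]),p.min(0),p.max(0))
E
```

```text
scene plate 2259 ((0.5343657732009888, 0.1845952272415161), (0.22999706864356995, 0.11642484366893768), 86.67511749267578) 0.0983272010868737
top 154 [0.55648623 0.24158151 0.14402262] [0.58724395 0.272168   0.15047468] [0.57398025 0.25639868 0.14784585]
side cyl 275 [0.57074664 0.25648534 0.01539293]
rim 202 [ 0.51848982 -0.15324472  0.03907482] [ 0.47600643 -0.19453472  0.07401531] [ 0.56139098 -0.11259116  0.08093654]
side plate 6431 ((0.5540806651115417, 0.21300503611564636), (0.29378387331962585, 0.15398509800434113), 85.8011245727539) 0.09937849607235091
top 334 [0.55179828 0.24213018 0.14404168] [0.58258901 0.27428832 0.15224458] [0.5656977  0.25869949 0.14875636]
side cyl 475 [0.56825688 0.25635339 0.01567495]
rim 353 [ 0.51402838 -0.15282412  0.03894405] [ 0.47249618 -0.1960676   0.07400108] [ 0.55552174 -0.11013372  0.0819436 ]
```

View pics/sidecrop.png

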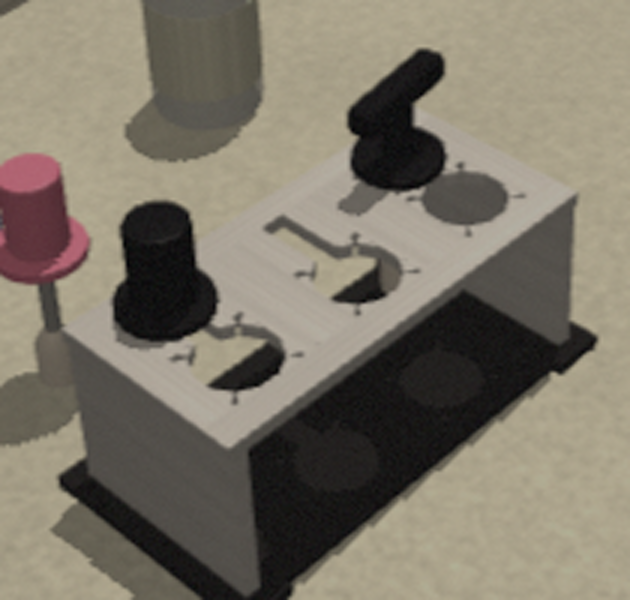

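The crop confirms it: the black plain round handle sits at the far end of its outer slot, and the wide end is nearer the robot. Rack yaw is about -3.5°, the handle axis is at (0.5695, 0.2565), and the beaker is at (0.516, -0.153).

Request:
servo_tool --moves '[[[0,0,7.3],[0,0,0],100],[[0,0,7.3],[0,0,0],100],[[0,0,7.4],[0,0,0],100],[[0,0,0],[0.016,-0.036,0],100],[[0,0,0],[0.016,-0.036,0],100],[[0,0,0],[0.016,-0.036,0],100],[[0,0,0],[0.016,-0.036,0],100],[[0,0,0],[0.016,-0.036,0],100],[[0,0,0],[0.016,-0.036,0],100],[[0,0,0],[0.016,-0.036,0],100],[[0,0,0],[0.016,-0.036,0],100],[[0,0,0],[0.016,-0.036,0],100]]'

```text
time: 1.9
ee_pos: [0.3384, -0.2056, 0.2315]
tcp_rot: [180.0, -0.0, -3.5]
wrist_force: [1.3, -0.7, -0.2]
opening: 0.0853
grasp_force: 0.0
```

Request:
servo_tool --moves '[[[0,0,0],[0.016,-0.036,0],100],[[0,0,0],[0.016,-0.036,0],100],[[0,0,0],[0.016,-0.036,0],100],[[0,0,0],[0.016,-0.036,0],100],[[0,0,0],[0.016,-0.036,0],100],[[0,0,0],[0.016,-0.036,0],100],[[0,0,0],[0.016,-0.036,0],100],[[0,0,0],[0.016,-0.036,0],100],[[0,0,0],[0.016,-0.036,0],100],[[0,0,0],[0.016,-0.036,0],100],[[0,0,0],[0.016,-0.036,0],100],[[0,0,0],[0,0,0],100]]'

```text
time: 3.1
ee_pos: [0.5285, 0.0736, 0.2383]
tcp_rot: [-175.2, 0.1, 5.4]
wrist_force: [-1.2, 0.0, -0.2]
opening: 0.0857
grasp_force: 0.0
```

```bash
python3 - <<'E'
from h import *
o=get_obs();print(o["q"],o["qd"],o["ee_pos"],o["tcp_rot"])
E
```

```text
[  5.35534065   2.85938339   8.50919506  95.73000804   4.8233959
 179.94354872] [-1.44092725 -2.11421243 -2.1827888   0.92027242 -1.43225746  0.03859706] [0.52851945 0.0736134  0.23828618] [-1.75176528e+02  7.54496408e-02  5.41159206e+00]
```

Joint 6 reached its limit, so I'll turn the wrist the other way for the equivalent half-turn grasp.

Request:
servo_tool --moves '[[[0,0,-8.5],[0,0,0],100],[[-4.8,0,0],[0,0,0],100],[[0,0,-8.5],[0,0,0],100],[[0,0,-8.5],[0,0,0],100],[[0,0,-8.5],[0,0,0],100],[[0,0,-8.5],[0,0,0],100],[[0,0,-8.5],[0,0,0],100],[[0,0,-8.5],[0,0,0],100],[[0,0,-8.5],[0,0,0],100],[[0,0,-8.5],[0,0,0],100],[[0,0,-8.5],[0,0,0],100],[[0,0,-8.5],[0,0,0],100]]'

```text
time: 4.3
ee_pos: [0.5269, 0.0716, 0.239]
tcp_rot: [179.4, 0.0, 99.1]
wrist_force: [0.9, -0.2, -1.4]
opening: 0.0855
grasp_force: 0.0
```

Request:
servo_tool --moves '[[[0,0,-8.5],[0,0,0],100],[[0,0,-8.5],[0,0,0],100],[[0,0,-8.5],[0,0,0],100],[[0,0,-8.5],[0,0,0],100],[[0,0,-8.5],[0,0,0],100],[[0,0,-8.5],[0,0,0],100],[[0,0,-8.5],[0,0,0],100],[[0,0,0],[0,0,0],100]]'

```text
time: 5.1
ee_pos: [0.527, 0.0717, 0.239]
tcp_rot: [179.7, 0.6, 158.3]
wrist_force: [0.9, 0.7, -0.1]
opening: 0.0851
grasp_force: 0.0
```

Request:
servo_tool --moves '[[[0.3,0.6,0],[0,0,0],100],[[0,0,-8.5],[0,0,0],100],[[0,0,-8.5],[0,0,0],100],[[0,0,-1.2],[0,0.03,0],100],[[0,0,0],[-0.006,0.03,0],100],[[0,0,0],[-0.006,0.03,0],100],[[0,0,0],[-0.006,0.03,0],100],[[0,0,0],[-0.006,0.03,0],100],[[0,0,0],[-0.007,0.03,0],100],[[0,0,0],[0,0.007,0],100],[[0,0,0],[0,0,0],100]]'

```text
time: 6.2
ee_pos: [0.5703, 0.2574, 0.2383]
tcp_rot: [-180.0, -0.1, 176.4]
wrist_force: [0.2, -0.4, -0.1]
opening: 0.0854
grasp_force: 0.0
```

```bash
python3 - <<'E'
from h import *
c=calibration("wrist");im,d=camera("wrist");cv2.imwrite("pics/wrist1.png",im[:,:,::-1])
for n in("round_pestle_grip","rack","bar_pestle_grip"):
    for r in mark_of(n,"wrist")[:3]: print(n,round(r["score"],2),w("wrist",r["xyz"],c).round(4))
o=get_obs();print(o["time"],o["ee_pos"],o["tcp_rot"],o["q"].round(1) if hasattr(o["q"],"round") else o["q"])
E
```

```text
round_pestle_grip 0.94 [0.5673 0.2595 0.126 ]
round_pestle_grip 0.69 [0.6571 0.3404 0.108 ]
round_pestle_grip 0.55 [0.6647 0.2481 0.1042]
rack 0.66 [ 5.341e-01  1.829e-01 -2.000e-04]
bar_pestle_grip 0.7 [0.5553 0.1052 0.1279]
6.4 [0.5703846  0.25569858 0.23935596] [ 1.79963714e+02 -1.09784082e-02  1.76348331e+02] [24.1 16.  23.6 97.6  0.  27.8]
```

View pics/wrist1.png

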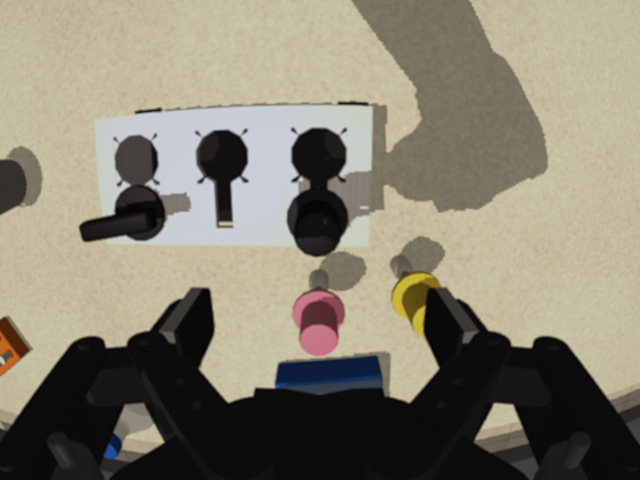

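The wrist view shows the black handle at (318,222), centred between the fingers, with the pink one at (318,320) and the yellow one at (418,300) clear of them. Next I descend and grip.

Request:
servo_tool --moves '[[[0,0,0],[0,0,0.03],100],[[0,0,0],[0,0,0.03],100],[[0,0,0],[0,0,0.03],100],[[0,0,0],[0,0,0.02],100],[[0,0,0],[0,0,0.014],100],[[0,0,0],[0,0,0],0],[[0,0,0],[0,0,0],0],[[0,0,0],[0,0,0],0],[[0,0,0],[0,0,0],0],[[0,0,0],[0,0,0],0],[[0,0,0],[0,0,0],0]]' --force 50

```text
time: 7.5
ee_pos: [0.5711, 0.2571, 0.1166]
tcp_rot: [179.9, 0.1, 176.5]
wrist_force: [-0.3, -0.9, 6.2]
opening: 0.0307
grasp_force: 49.6
```

Request:
servo_tool --moves '[[[0,0,0],[0,0,-0.002],0],[[0,0,0],[0.008,0,0],0],[[0,0,0],[0.008,0,0],0],[[0,0,0],[0.008,0,0],0],[[0,0,0],[0.008,0,0],0],[[0,0,0],[0.008,0,0],0],[[0,0,0],[0.008,0,0],0],[[0,0,0],[0,0,0],0],[[0,0,0],[0,0,0],0]]'

```text
time: 8.4
ee_pos: [0.5225, 0.26, 0.1172]
tcp_rot: [179.9, 0.0, 176.5]
wrist_force: [0.2, -0.7, -0.5]
opening: 0.0307
grasp_force: 49.5
```

```bash
python3 - <<'E'
from h import *
im,W=cloud("side");cv2.imwrite("pics/side2.png",cv2.resize(im[220:420,190:400],None,fx=3,fy=3,interpolation=2)[:,:,::-1])
print([(round(r["score"],2),w("side",r["xyz"]).round(3)) for r in mark_of("round_pestle_grip","side")])
print([(round(r["score"],2),w("side",r["xyz"]).round(3)) for r in mark_of("round_pestle_foot","side")])
E
```

```text
[(0.93, array([0.521, 0.262, 0.127])), (0.86, array([0.66 , 0.256, 0.105])), (0.85, array([0.655, 0.343, 0.107]))]
[(0.93, array([0.522, 0.26 , 0.029])), (0.68, array([0.649, 0.341, 0.012])), (0.64, array([0.662, 0.253, 0.009]))]
```

View pics/side2.png

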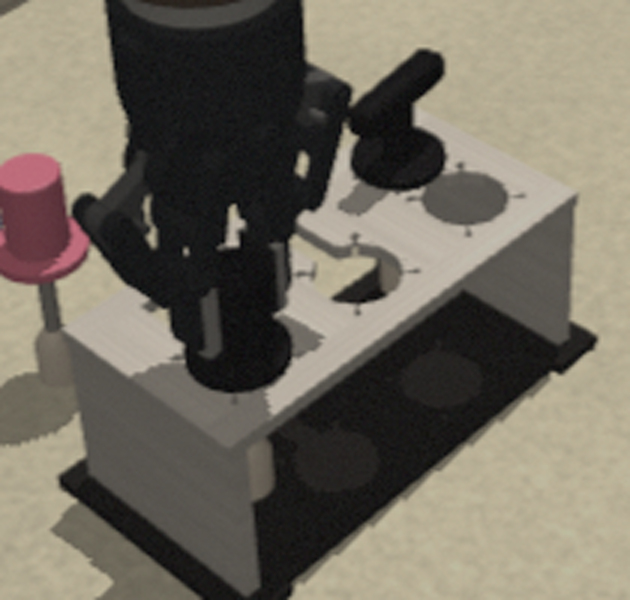

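The flange at (238,360) now covers the wide end evenly, and the foot hangs upright below it. Next I lift slowly.

Request:
servo_tool --moves '[[[0,0,0],[0,0,-0.008],0],[[0,0,0],[0,0,-0.01],0],[[0,0,0],[0,0,-0.012],0],[[0,0,0],[0,0,-0.012],0],[[0,0,0],[0,0,-0.012],0],[[0,0,0],[0,0,-0.012],0],[[0,0,0],[0,0,-0.012],0],[[0,0,0],[0,0,-0.012],0],[[0,0,0],[0,0,-0.02],0],[[0,0,0],[0,0,-0.025],0],[[0,0,0],[0,0,-0.025],0],[[0,0,0],[0,0,0],0]]'

```text
time: 9.75
ee_pos: [0.5232, 0.2601, 0.281]
tcp_rot: [179.8, 0.2, 176.5]
wrist_force: [0.0, -0.3, -1.5]
opening: 0.0311
grasp_force: 49.5
```

Request:
servo_tool --moves '[[[0,0,0],[0,-0.015,0],0],[[0,0,0],[-0.002,-0.035,0],0],[[0,0,0],[-0.002,-0.042,0],0],[[0,0,0],[-0.002,-0.042,0],0],[[0,0,0],[-0.002,-0.042,0],0],[[0,0,0],[-0.002,-0.042,0],0],[[0,0,0],[-0.002,-0.042,0],0],[[0,0,0],[-0.002,-0.042,0],0],[[0,0,0],[-0.002,-0.042,0],0],[[0,0,0],[-0.002,-0.04,0],0],[[0,0,0],[0,-0.022,0],0],[[0,0,0],[0,-0.007,0],0]]'

```text
time: 10.95
ee_pos: [0.5139, -0.1561, 0.2754]
tcp_rot: [180.0, -0.1, 176.3]
wrist_force: [-0.4, 0.2, -1.0]
opening: 0.0308
grasp_force: 49.6
```

Request:
servo_tool --moves '[[[0,0,0],[0,0,0],0],[[0,0,0],[0,0,0],0]]'

```text
time: 11.15
ee_pos: [0.5147, -0.1529, 0.2763]
tcp_rot: [179.9, -0.1, 176.5]
wrist_force: [0.3, 1.1, -1.2]
opening: 0.031
grasp_force: 49.6
```

```bash
python3 - <<'E'
from h import *
for cam in("scene","side"):
    im,W=cloud(cam)
    for n in("round_pestle_grip","round_pestle_foot","beaker"):
        print(cam,n,[(round(r["score"],2),w(cam,r["xyz"]).round(3)) for r in mark_of(n,cam)])
    cv2.imwrite(f"pics/{cam}3.png",im[:,:,::-1])
    x,y,z=W[...,0],W[...,1],W[...,2]
    m=(abs(x-.517)<.06)&(abs(y+.152)<.06)&(z>.074)&(z<.09);print(circ(W[m][:,:2]))
o=get_obs();print(o["ee_pos"],o["tcp_rot"])
E
```

```text
scene round_pestle_grip [(0.98, array([0.666, 0.251, 0.105])), (0.96, array([ 0.508, -0.15 ,  0.286]))]
scene round_pestle_foot [(0.75, array([ 0.512, -0.15 ,  0.19 ])), (0.74, array([0.653, 0.345, 0.009])), (0.64, array([0.666, 0.252, 0.008]))]
scene beaker [(0.66, array([ 0.512, -0.149,  0.286])), (0.61, array([ 0.514, -0.152, -0.009]))]
[ 0.51855184 -0.15323746  0.03891983]
side round_pestle_grip [(0.81, array([ 0.514, -0.153,  0.285])), (0.57, array([0.66 , 0.253, 0.105]))]
side round_pestle_foot [(0.85, array([0.651, 0.342, 0.011])), (0.72, array([0.663, 0.252, 0.008])), (0.56, array([ 0.511, -0.152,  0.19 ]))]
side beaker [(0.95, array([ 0.518, -0.156, -0.003]))]
[ 0.51390912 -0.1526535   0.03887898]
[ 0.51509514 -0.15314084  0.2767545 ] [ 1.79961629e+02 -1.91938244e-02  1.76499698e+02]
```

View pics/side3.png

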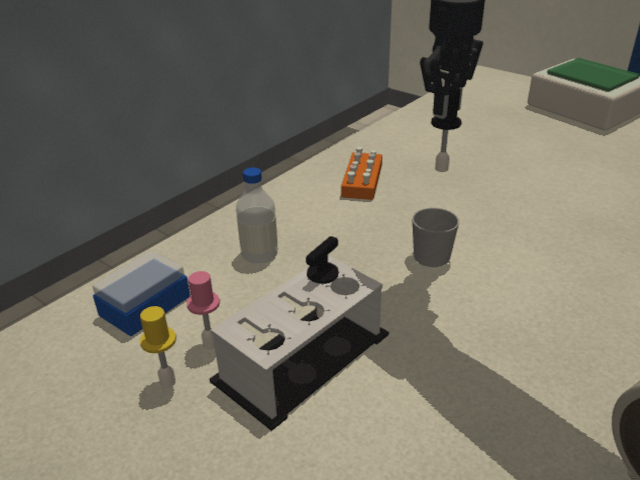

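The pestle hangs upright, with its head at (442,162) above the beaker at (434,237) and well centred. Next I lower it.

Request:
servo_tool --moves '[[[0,0,0],[0,0,0.015],0],[[0,0,0],[0,0,0.02],0],[[0,0,0],[0,0,0.02],0],[[0,0,0],[0,0,0.02],0],[[0,0,0],[0,0,0.02],0],[[0,0,0],[0,0,0.02],0],[[0,0,0],[0,0,0.02],0],[[0,0,0],[0,0,0.015],0],[[0,0,0],[0,0,0.01],0],[[0,0,0],[0,0,0.005],0],[[0,0,0],[0,0,0],0]]' --force 50

```text
time: 12.65
ee_pos: [0.5149, -0.1534, 0.1115]
tcp_rot: [180.0, -0.0, 176.5]
wrist_force: [-0.3, 0.5, -1.3]
opening: 0.0312
grasp_force: 49.7
```

Request:
servo_tool --moves '[[[0,0,0],[0,0,0.003],0],[[0,0,0],[0,0,0.002],0],[[0,0,0],[0,0,0],0]]'

```text
time: 12.95
ee_pos: [0.515, -0.1535, 0.1068]
tcp_rot: [180.0, -0.0, 176.5]
wrist_force: [0.2, 0.6, -0.6]
opening: 0.0304
grasp_force: 49.7
```

Request:
servo_tool --moves '[[[0,0,0],[0,0,0.002],0],[[0,0,0],[0,0,0.002],0],[[0,0,0],[0,0,0],0]]'

```text
time: 13.25
ee_pos: [0.5148, -0.1534, 0.1024]
tcp_rot: [180.0, -0.1, 176.5]
wrist_force: [-0.0, 1.0, -0.8]
opening: 0.0309
grasp_force: 49.7
```

Request:
servo_tool --moves '[[[0,0,0],[0,0,0.001],0],[[0,0,0],[0,0,0.001],0],[[0,0,0],[0,0,0],0]]'

```text
time: 13.55
ee_pos: [0.515, -0.1534, 0.1007]
tcp_rot: [180.0, -0.0, 176.5]
wrist_force: [-0.5, -0.3, -0.7]
opening: 0.0309
grasp_force: 49.9
```

Request:
servo_tool --moves '[[[0,0,0],[0,0,0.001],0],[[0,0,0],[0,0,0],0]]'

```text
time: 13.75
ee_pos: [0.5152, -0.1535, 0.1005]
tcp_rot: [180.0, 0.0, 176.5]
wrist_force: [-1.4, 0.8, 5.6]
opening: 0.0307
grasp_force: 50.3
```

Request:
servo_tool --moves '[[[0,0,0],[0,0,0.001],0],[[0,0,0],[0,0,0],0]]'

```text
time: 13.95
ee_pos: [0.5155, -0.1535, 0.1005]
tcp_rot: [180.0, 0.1, 176.5]
wrist_force: [-2.2, 1.1, 11.5]
opening: 0.0305
grasp_force: 50.9
```

Contact. I ease back 1 mm, open gently, then check.

Request:
servo_tool --moves '[[[0,0,0],[0,0,-0.001],0],[[0,0,0],[0,0,0],40],[[0,0,0],[0,0,0],50],[[0,0,0],[0,0,0],65],[[0,0,0],[0,0,0],80],[[0,0,0],[0,0,0],100],[[0,0,0],[0,0,0],100],[[0,0,0],[0,0,0],100],[[0,0,0],[0,0,0],100]]'

```text
time: 14.85
ee_pos: [0.515, -0.1534, 0.0997]
tcp_rot: [180.0, -0.0, 176.5]
wrist_force: [-0.6, 0.1, 0.3]
opening: 0.0854
grasp_force: 0.0
```

```bash
python3 - <<'E'
from h import *
for cam in("scene","side"):
    im,W=cloud(cam)
    print(cam,[(round(r["score"],2),w(cam,r["xyz"]).round(3)) for r in mark_of("round_pestle_grip",cam)])
    cv2.imwrite(f"pics/{cam}4.png",cv2.resize(im[120:280,150:350] if cam=="scene" else im[120:280,340:540],None,fx=3,fy=3)[:,:,::-1])
E
```

```text
scene [(0.83, array([0.666, 0.25 , 0.104])), (0.75, array([0.659, 0.343, 0.109])), (0.58, array([ 0.513, -0.149,  0.112]))]
side [(0.92, array([0.654, 0.344, 0.109])), (0.71, array([ 0.513, -0.152,  0.107])), (0.69, array([0.66 , 0.253, 0.103]))]
```

View pics/scene4.png

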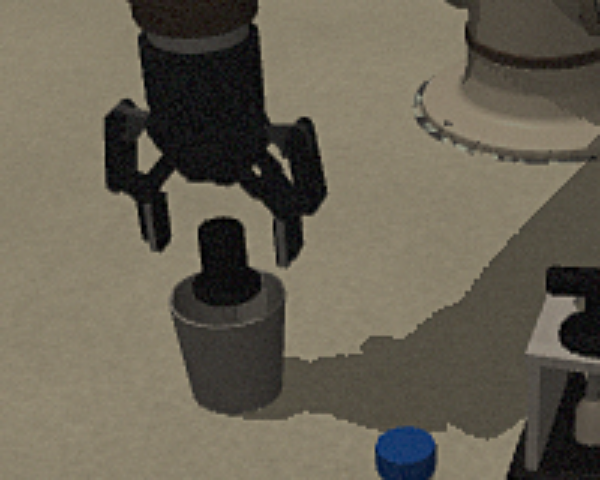

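The pestle stands upright in the beaker with its handle at (222,255), and the open fingers are clear on both sides. Next I retreat straight up.

Request:
servo_tool --moves '[[[0,0,0],[0,0,-0.01],100],[[0,0,0],[0,0,-0.02],100],[[0,0,0],[0,0,-0.03],100],[[0,0,0],[0,0,-0.03],100],[[0,0,0],[0,0,-0.03],100],[[0,0,0],[0,0,-0.02],100],[[0,0,0],[0,0,0],100],[[0,0,0],[0,0,0],100],[[0,0,0],[0,0,0],100]]'

```text
time: 15.95
ee_pos: [0.5147, -0.1534, 0.2388]
tcp_rot: [179.9, -0.1, 176.5]
wrist_force: [-0.1, -0.2, 0.6]
opening: 0.0854
grasp_force: 0.0
```

```bash
python3 - <<'E'
from h import *
for cam in("scene","side"):
    im,W=cloud(cam)
    for n in("round_pestle_grip","beaker","bar_pestle_grip"):
        print(cam,n,[(round(r["score"],2),w(cam,r["xyz"]).round(3)) for r in mark_of(n,cam)])
cv2.imwrite("pics/side5.png",im[:,:,::-1])
E
```

```text
scene round_pestle_grip [(0.73, array([ 0.512, -0.152,  0.112])), (0.69, array([0.665, 0.252, 0.107])), (0.67, array([0.66 , 0.341, 0.108]))]
scene beaker [(0.97, array([ 0.518, -0.155, -0.006]))]
scene bar_pestle_grip [(0.71, array([0.555, 0.108, 0.123])), (0.43, array([ 0.516, -0.152, -0.006]))]
side round_pestle_grip [(0.96, array([0.654, 0.344, 0.108])), (0.85, array([0.66 , 0.253, 0.102])), (0.61, array([ 0.514, -0.152,  0.11 ]))]
side beaker [(0.63, array([ 0.515, -0.155,  0.   ]))]
side bar_pestle_grip [(0.69, array([0.551, 0.114, 0.125]))]
```

View pics/side5.png

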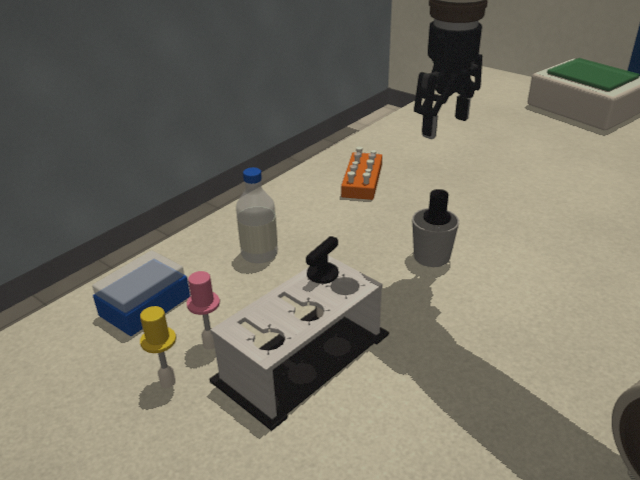

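The pestle stands in the upright beaker (438,215), the bar pestle still hangs at (322,262), and the gripper is clear.

```bash
python3 -c "from workcell import *;print(job_done())"
```

```text
the job is handed in; nothing more can be done
None
```

The round-handled pestle now stands head down in the upright beaker, the bar-handled pestle still hangs in place, and the job was handed in about 16 s into the 42 s limit (no verdict was returned).

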